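Take down the core loading stack

ROBOT

A 6-joint arm with a two-finger parallel gripper is mounted at the origin on a cart in front of the work surface, level with it; the furniture and walls round the work are solid. World frame = base frame: x ahead of the robot, y to its left, z up, the work surface at z = 0. Lengths are in m, angles in degrees, forces in N, time in s.
With the tool pointing down it reaches from about 0.3 to 1 m from the base axis. Payload 5.1 kg.
Tool frame: the origin (TCP) lies midway between the tips of the shut fingers; the grasp point (between the pads) lies 19 mm behind it; z points along the fingers, y is the line along which they close (so a half turn about z gives the same grasp; the last joint's range is limited). The gripper opens to 95 mm and grips with 3 to 60 N. Pads are 20 mm wide; open, the fingers measure 119 mm over their backs; the gripper's body (75 mm by 180 mm) begins 59 mm behind the grasp point.
Start: joints at [71.643, 7.093, 94.555, -0, 78.352, -4.733], TCP at [0.153, 0.632, 0.215] pointing down, gripper open.
Joint ranges: [-149.61, 149.61], [-58.7, 133.49], [1.44, 155.28], [-77.14, 257.14], [18.33, 153.61], [-166.67, 166.67]. Speed limits (degrees/s): [147.25, 147.25, 180, 180, 180, 180].

INTERFACE

Orientations are given as [roll, pitch, yaw] about the fixed x, y, z axes, in that order (R = Rz(yaw) Ry(pitch) Rx(roll)).
In Python, from workcell import robot gives the robot as it stands.
- The arm moves only by the shell command python3 -m pendant 'ROWS' [FORCE]. ROWS is text: rows parted by semicolons, each of 7 numbers parted by spaces: the finger opening in m, from 0 to 0.0951, then the shift along the tool's x, y, z in m, then the turn, a rotation vector about the tool's x, y, z in rad. A call has 1 to 5 rows; each row is the pose to reach, as a shift and turn from the pose commanded when the call began, along the tool's axes at that moment; what a row does not reach only later rows make up. A row lasts 1/12 s, in which the tool goes at most 41.7 mm and 7.16 degrees, less where a joint would pass 70% of its speed; a pose out of reach is approached as far as the arm can. A call with a gripper value outside its range is refused whole. The fingers move at their own pace and stop on an object; FORCE is the grip in N (left out, the last holds). Time passes only in rows, so rows that repeat a pose let the fingers close. It gives the time, the measured TCP pose, the force, the opening and the grip force at its end, in the units of the state.
- robot.observe(): the state, without advancing time (a new reading comes with each control period).
- robot.snapshot(name): name is "scene" or "top"; returns the picture (400x640x3 uint8, red, green, blue); there is no depth.
- robot.camera_model(name): a dict with "intrinsics" (3x3 intrinsics, pixels), "camera_from_world" (4x4, takes a point from world to camera coordinates). Camera axes: x right, y down, z forward; pixel columns grow to the right and rows downward; lengths in m; the calibration is good to about 2 mm. A picture is of the moment at which its call begins. camera_model takes no time and is no camera call.
- robot.job_done(): hands the job in; it is judged then, once.
The state is a dict: "time": time; "q": joint angles; "qvel": joint speeds; "effort": joint torques, N m; "tool_pos": TCP position; "orientation": TCP orientation; "contact_force": force on the tool from outside, world axes, zero at the start; "ft_torque": the same for the moment, N m; "opening": finger opening in m; "grasp_force": force on a finger pad.
Only numpy, scipy, OpenCV 4.12 (cv2) and the standard library are available. Lean on these libraries where they do the work, as an engineer would, in place of code of your own. Each camera call takes 0.05 s, during which the arm holds its last target. There are 200 camera calls.

TASK

Take down the loading stack from the top, one piece at a time, and stand each piece upright and wholly on its own place before taking the next: the brass weight on the wooden block, the small steel loading cap on the round grey rest, the rock plug on the square grey rest, and last the wide steel base platen on the black rubber mat. Keep every piece upright throughout, leave the spare tan rock plug that stands alone where it is, and let go of everything.

Things in the scene. Friction and masses are not known exactly. Their poses are not given: they have to be found in the camera images.
- brass_weight: Brass weight, 20 mm diameter, 28 mm tall: a cylindrical body about 19 mm high with a narrower knob above it; the topmost piece of the stack at the start (its underside 76 mm above the bench). Grip it across its body. Origin: centre of its underside, z up.
- load_cap: Small loading cap, a plain steel cylinder 30 mm diameter, 20 mm tall, second from the top of the stack, on the rock plug. Origin: centre of its underside, z up.
- rock_plug: Grey rock core plug, a cylinder 38 mm diameter, 38 mm tall, third from the top, standing on the base platen under the cap. Origin: centre of its underside, z up.
- base_platen: Base platen, a round steel disc 60 mm diameter, 18 mm thick with a fine groove round its edge, mass about 0.4 kg, bottom of the stack, on the bench. The pieces of the stack stand loose on one another, centred to about 1 mm each. Origin: centre of its underside, z up.
- weight_block: Wooden block lying flat on the bench, fixed, 38 x 124 x 18 mm, long along its own y; place of the brass weight. Origin: centre of its underside; its flat top is 18 mm above it.
- round_rest: Round flat grey plastic disc, fixed on the bench, 64 mm diameter, 8 mm thick, flat top with a scribed circle and no rim; place of the loading cap. Origin: centre of its underside; top 8 mm above it.
- square_rest: Square flat grey plastic plate, fixed on the bench, 72 x 72 mm, 8 mm thick, flat top with a scribed circle and no rim; place of the rock plug. Origin: centre of its underside, x and y along its sides; top 8 mm above it.
- rubber_mat: Square black rubber mat, fixed on the bench, 88 x 88 mm, 5 mm thick, flat, no rim; place of the base platen. Origin: centre of its underside, x and y along its sides; top 5 mm above it. A few small fixed things (under 60 mm tall) stand between the places and at the sides.
- spare_plug: Another rock core plug, tan, 38 mm diameter, 50 mm tall, standing alone on the bench and loose; not part of the job, must not be moved. Origin: centre of its underside. Behind it at the back of the bench stands a tall fixed grey tank (370 mm), its front face at x = 0.66 from y = -0.04 to 0.29: swing things round in front of it, not at full reach.

How it is judged (in metres and radians):
On the way, in this order (a step that is already met when the one before it is completed fails the run):
1. the brass weight stands released on the wooden block (z of brass_weight in the frame of weight_block between 0.014 and 0.022 m and angle between brass_weight's own z axis and vertical below 0.1 rad and linear speed of brass_weight below 0.02 m/s and contact force between the fingers and brass_weight below 0.05 N and x of brass_weight in the frame of weight_block between -0.013 and 0.013 m and y of brass_weight in the frame of weight_block between -0.055 and 0.055 m), for 0.2 s.
2. the loading cap stands released on the round rest (all of step 1 and z of load_cap in the frame of round_rest between 0.004 and 0.012 m and angle between load_cap's own z axis and vertical below 0.1 rad and linear speed of load_cap below 0.02 m/s and contact force between the fingers and load_cap below 0.05 N and horizontal distance between load_cap and round_rest below 0.018 m), for 0.2 s.
3. the rock plug stands released on the square rest (all of step 2 and z of rock_plug in the frame of square_rest between 0.004 and 0.012 m and angle between rock_plug's own z axis and vertical below 0.1 rad and linear speed of rock_plug below 0.02 m/s and contact force between the fingers and rock_plug below 0.05 N and x of rock_plug in the frame of square_rest between -0.018 and 0.018 m and y of rock_plug in the frame of square_rest between -0.018 and 0.018 m), for 0.2 s.
4. the base platen lies released on the rubber mat (all of step 3 and z of base_platen in the frame of rubber_mat between 0.001 and 0.009 m and angle between base_platen's own z axis and vertical below 0.1 rad and linear speed of base_platen below 0.02 m/s and contact force between the fingers and base_platen below 0.05 N and x of base_platen in the frame of rubber_mat between -0.015 and 0.015 m and y of base_platen in the frame of rubber_mat between -0.015 and 0.015 m), for 0.2 s.
At the end, for the whole second after the job is handed in: All four are released, at rest, upright (0.1 rad), each on its place: weight within 13 mm of the block's long centre line and 55 mm along it, cap within 18 mm of the round rest's centre, plug within 18 mm (x, y) of the square rest's, platen within 15 mm (x, y) of the mat's (all of step 4); the robot touches nothing.
It fails at once if a piece of the stack is tipped by more than 0.5 rad (angle between any of brass_weight, load_cap, rock_plug, base_platen's own z axis and vertical above 0.5 rad).
It fails at once if the spare plug is moved by more than 15 mm (distance of spare_plug from where it was at the start of the episode above 0.015 m).
It also fails if it takes over 128 s, if anything falls off the work surface, if the arm or the gripper's body presses on something with over 40 N, if the wrist force passes 120 N, or if a joint passes its speed limit or range.

## Working session

There is one attempt and no reset: what is moved stays moved. The work goes in short steps, Python scripts to look and compute and a shell command to move; the robot and the scene stay as the last step left them, time stands still between calls to the robot, and variables do not carry over. Pictures are saved under pics/ and viewed, at most 17 in all, crops included, and the job is handed in when it is done.

```bash
mkdir -p pics
python3 - <<'E'
from workcell import robot
import cv2
for n in("scene","top"):
    im=robot.snapshot(n); cv2.imwrite(f"pics/{n}0.png",im[:,:,::-1]); m=robot.camera_model(n); print(n,m)
print(robot.observe())
E
```

```text
scene {'intrinsics': array([[380.7317887 ,   0.        , 321.62602712],
       [  0.        , 380.7317887 , 204.65882786],
       [  0.        ,   0.        ,   1.        ]]), 'camera_from_world': array([[ 0.87990943, -0.4751332 ,  0.00279827, -0.43751555],
       [-0.2334068 , -0.43736586, -0.86846553,  0.20615728],
       [ 0.41386067,  0.76351788, -0.49574166,  0.840624  ],
       [ 0.        ,  0.        ,  0.        ,  1.        ]])}
top {'intrinsics': array([[464.3139572 ,   0.        , 311.86184319],
       [  0.        , 464.3139572 , 210.3104046 ],
       [  0.        ,   0.        ,   1.        ]]), 'camera_from_world': array([[-2.68422706e-02, -9.99639360e-01,  8.01544170e-04,
         8.96693344e-02],
       [-9.97185941e-01,  2.67202275e-02, -7.00444753e-02,
         4.99792796e-01],
       [ 6.99977970e-02, -2.67944133e-03, -9.97543547e-01,
         1.03340531e+00],
       [ 0.00000000e+00,  0.00000000e+00,  0.00000000e+00,
         1.00000000e+00]])}
{'time': 0.1, 'q': array([ 7.16423150e+01,  7.12962895e+00,  9.46244976e+01, -2.07653236e-03,
        7.83527476e+01, -4.73169542e+00]), 'qvel': array([ 0.0662736 , -0.03830977, -0.26802598,  0.03910543, -0.01266602,
        0.02329059]), 'effort': array([ 3.27211219e-04, -4.18880725e+01, -3.61097038e+01,  7.77524477e-02,
        4.61942505e-02, -8.10107872e-05]), 'tool_pos': array([0.15297548, 0.63115152, 0.21352961]), 'orientation': array([-1.79893322e+02, -6.78996666e-03,  1.66374425e+02]), 'contact_force': array([-0.49834901, -0.42784301,  0.09678685]), 'ft_torque': array([ 0.03435452, -0.04701054, -0.04581869]), 'grasp_force': 0.0, 'opening': 0.0947897330260954}
```

View pics/scene0.png

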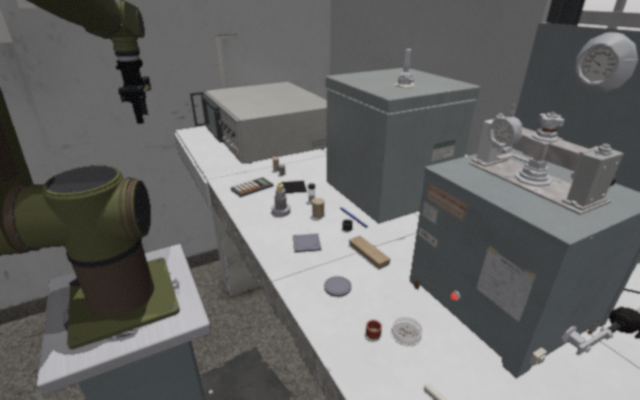

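View pics/top0.png

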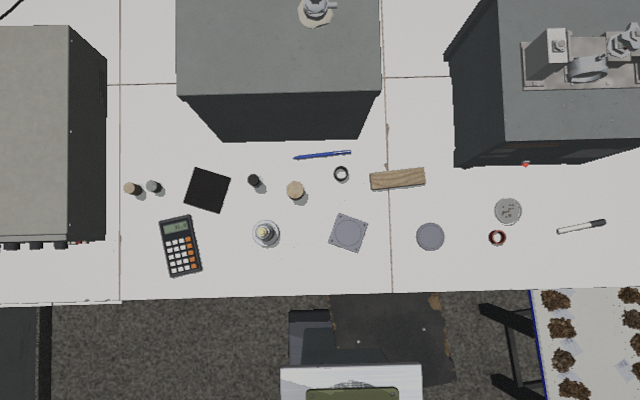

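The top view shows the stack at (265,234), mat (207,190), spare plug (295,190), square rest (348,233), block (397,178) and round rest (430,236). Small obstacles stand at (253,180) and (340,173).

```bash
cat > h.py <<'E'
import numpy as np, cv2
from workcell import robot
def ray(n,uv,z):
    m=robot.camera_model(n);K=m["intrinsics"];T=m["camera_from_world"];R=T[:3,:3];c=-R.T@T[:3,3]
    d=R.T@np.linalg.inv(K)@np.array([uv[0],uv[1],1.]);return c+d*(z-c[2])/d[2]
def proj(n,p):
    m=robot.camera_model(n);q=m["camera_from_world"]@np.append(p,1);q=m["intrinsics"]@q[:3];return q[:2]/q[2]
E
python3 - <<'E'
from h import *
im=cv2.imread("pics/top0.png")
hsv=cv2.cvtColor(im,cv2.COLOR_BGR2HSV);bg=(im.min(2)<175).astype(np.uint8)*255
def obj(name,c,z,r=26,mask=bg):
    x,y=c; n,l,s,ce=cv2.connectedComponentsWithStats(mask[y-r:y+r,x-r:x+r]); k=l[r,r]
    cs,_=cv2.findContours((l==k).astype(np.uint8),0,1); ct=max(cs,key=cv2.contourArea)
    q=np.float32([ray("top",(p[0][0]+x-r,p[0][1]+y-r),z)[:2]*1000 for p in ct])
    (cx,cy),(w,h),a=cv2.minAreaRect(q); print(name,k,s[k],np.round([cx,cy,w,h,a],1))
obj("mat",(207,190),.005,30); obj("sq",(348,233),.008,30); obj("block",(397,180),.018,36); obj("round",(430,236),.008)
obj("stack",(265,234),.018);obj("spare",(295,190),.05);obj("blackvial",(254,180),.03);obj("ring",(340,166),.02)
print(ray("top",(265,234),.095))
a=cv2.resize(im[140:280,140:450],None,fx=2.58,fy=2.58,interpolation=2);cv2.imwrite("pics/c1.png",a)
s=cv2.imread("pics/scene0.png")[145:305,225:425];cv2.imwrite("pics/c2.png",cv2.resize(s,None,fx=3.7,fy=3.7,interpolation=2))
E
```

```text
mat 1 [   6    7   49   47 1544] [556.  316.2  91.9  90.5  71.7]
sq 1 [   9   10   42   41 1076] [449.2  -4.   75.8  75.6  68.9]
block 1 [   8    0   57   72 1223] [ 560.  -110.2  122.9  134.7   55.4]
round 1 [ 11  12  30  29 666] [ 437.  -189.8   66.1   63.6   88.5]
stack 2 [ 15  12  27  29 495] [451.4 177.9  57.2  63.6  83.2]
spare 1 [ 17  17  22  25 397] [537.7 109.1  58.3  40.3  24.9]
blackvial 1 [ 19  20  20  20 252] [565.3 197.2  53.2  30.7  40.2]
ring 3 [ 19  26  16  18 188] [581.6   9.1  34.1  38.9  88.3]
[0.44962429 0.17560288 0.095     ]
```

View pics/c1.png

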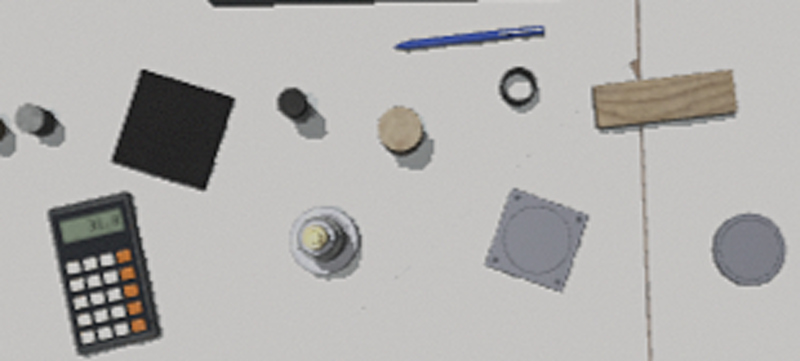

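View pics/c2.png

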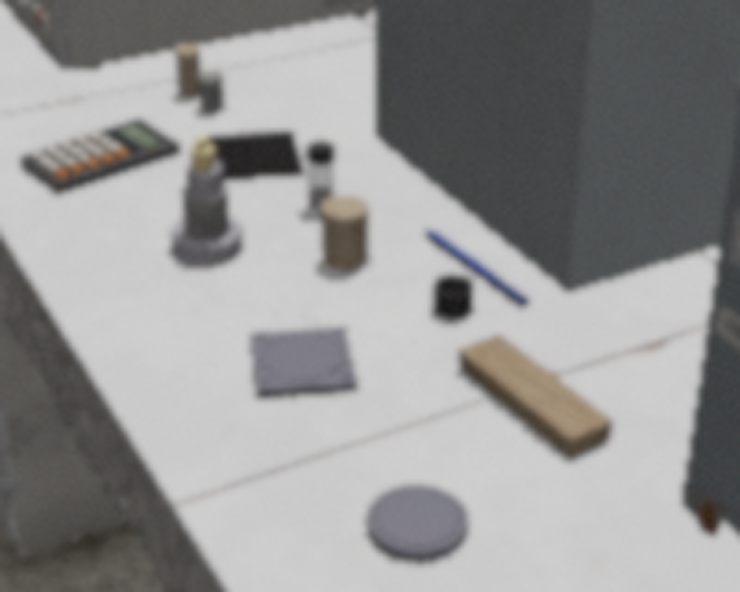

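The crops show the weight's knob at top-view pixel (262.5,232), the platen centre near (266,233.4), and the block's top centre near (398,179). Next I'll refine the stack axis from both views and the block direction.

Run:
```python
from h import *
im=cv2.imread("pics/top0.png");hsv=cv2.cvtColor(im,cv2.COLOR_BGR2HSV)
m=cv2.inRange(hsv,(18,50,70),(38,255,255))
def comp(m,x,y,r):
    s=m[y-r:y+r,x-r:x+r];n,l,st,c=cv2.connectedComponentsWithStats(s)
    if n<2: return None
    k=1+np.argmax(st[1:,4]);return c[k]+[x-r,y-r],st[k],(l==k)
c,st,_=comp(m,265,232,14);print("weight top px",c,st,[ray("top",c,z).round(4) for z in(.095,.104)])
print("platen",ray("top",(266,233.4),.018).round(4))
m2=cv2.inRange(hsv,(8,40,60),(28,255,255))
for nm,x,y,r,z in(("block",398,179,36,.018),("spare",295,190,16,.045)):
    c,st,l=comp(m2,x,y,r);ys,xs=np.nonzero(l);q=np.float32([ray("top",(a+x-r,b+y-r),z)[:2]*1000 for a,b in zip(xs,ys)]);print(nm,cv2.minAreaRect(q))
s=cv2.imread("pics/scene0.png");h=cv2.cvtColor(s,cv2.COLOR_BGR2HSV)
c,st,_=comp(cv2.inRange(h,(15,50,60),(40,255,255)),281,187,8);print("scene weight",c,st)
for p in((.45,.176,.09),(.45,.176,.1),(.447,.178,.09)):print(p,proj("scene",p),proj("top",p))
```

```text
weight top px [262.30952381 231.42857143] [ 7 10  9  9 42] [array([0.4551, 0.1811, 0.095 ]), array([0.4549, 0.1802, 0.104 ])]
platen [0.4526 0.181  0.018 ]
block ((570.406982421875, -119.86123657226562), (37.40222930908203, 123.78911590576172), 5.078586101531982)
spare ((546.1036376953125, 112.36817932128906), (35.38019561767578, 35.57795333862305), 88.53844451904297)
scene weight [280.02564103 186.17948718] [ 4  4  7  8 39]
(0.45, 0.176, 0.09) [279.02974008 186.2418172 ] [265.04519508 233.87157394]
(0.45, 0.176, 0.1) [278.84936792 183.18530178] [264.56493681 233.77807817]
(0.447, 0.178, 0.09) [277.81686988 186.18703673] [264.12057501 235.327704  ]
```

```bash
python3 -m pendant '0.095 -0.03 -0.0275 0 0 0 -0.06; 0.095 -0.06 -0.055 0 0 0 -0.12; 0.095 -0.09 -0.0825 0 0 0 -0.18; 0.095 -0.12 -0.11 0 0 0 -0.2375; 0.095 -0.12 -0.11 0 0 0 -0.2375' 15; python3 -c "
from h import *;print(robot.observe()['tool_pos'],robot.observe()['orientation'])"
```

```text
time: 0.52
tool_pos: [0.2465, 0.4918, 0.2138]
orientation: [-179.8, 0.0, 179.8]
contact_force: [-0.4, 0.7, -0.4]
opening: 0.0949
grasp_force: 0.0
[0.24650576 0.49184306 0.21375238] [-1.79808277e+02  4.50907085e-02  1.79820422e+02]
```

```bash
python3 -m pendant '0.095 -0.021 -0.031 0 0 0 0; 0.095 -0.042 -0.062 0 0 0 0; 0.095 -0.063 -0.093 0 0 0 0; 0.095 -0.084 -0.124 0 0 0 0; 0.095 -0.105 -0.155 0 0 0 0'; python3 -m pendant '0.095 -0.021 -0.032 0 0 0 0; 0.095 -0.042 -0.064 0 0 0 0; 0.095 -0.063 -0.096 0 0 0 0; 0.095 -0.084 -0.128 0 0 0 0; 0.095 -0.104 -0.157 0 0 0 0';python3 -m pendant '0.095 0 0 0.03 0 0 0;0.095 0 0 0.06 0 0 0;0.095 0 0 0.06 0 0 0'
python3 - <<'E'
from h import *
s=robot.snapshot("scene")[:,:,::-1];cv2.imwrite("pics/s1.png",cv2.resize(s[120:230,220:360],None,fx=5,fy=5,interpolation=2))
o=robot.observe();print(o['tool_pos'],o['orientation'],o["contact_force"])
E
```

```text
time: 0.93
tool_pos: [0.3491, 0.34, 0.2143]
orientation: [-180.0, -0.0, -180.0]
contact_force: [1.4, 0.4, -1.3]
opening: 0.0945
grasp_force: 0.0
time: 1.35
tool_pos: [0.4533, 0.1826, 0.2144]
orientation: [-180.0, -0.0, 179.9]
contact_force: [0.6, -0.9, 0.4]
opening: 0.0948
grasp_force: 0.0
time: 1.6
tool_pos: [0.449, 0.1826, 0.1481]
orientation: [-179.8, -0.6, 179.9]
contact_force: [-1.6, 0.6, -1.3]
opening: 0.0952
grasp_force: 0.0
[0.45014247 0.18347727 0.15093495] [-179.87828768   -0.45245921  179.93529654] [0.45143203 1.26705516 0.33679466]
```

View pics/s1.png

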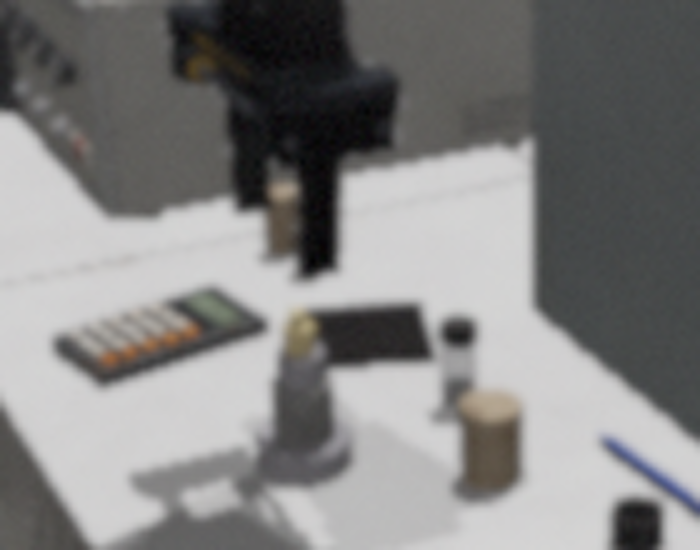

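```bash
python3 -m pendant '0.095 0 0 0 0 0 0;0.095 0 0 0 0 0 0'
python3 - <<'E'
from h import *
o=robot.observe();p=o['tool_pos'];print(p,o['orientation'])
for d in(-.05,0,.05):print(proj("scene",p+[0,d,0]))
print("tcp at obs shot",proj("scene",(.450,.1835,.151)))
for q in((.454,.18),(.450,.18),(.454,.184),(.452,.178)):print(q,proj("scene",(*q,.09)),proj("scene",(*q,.104)))
E
```

```text
time: 1.82
tool_pos: [0.4536, 0.1852, 0.1566]
orientation: [180.0, 0.2, -180.0]
contact_force: [-0.7, -0.1, 0.0]
opening: 0.0949
grasp_force: 0.0
[0.45362908 0.18519383 0.15661165] [ 1.79957088e+02  1.50827489e-01 -1.79968802e+02]
[284.72141687 170.38987478]
[277.72948616 163.96412823]
[271.20986092 157.97244137]
tcp at obs shot [276.8908088  166.21620921]
(0.454, 0.18) [279.75838392 185.40816428] [279.51101869 181.13432032]
(0.45, 0.18) [278.49967584 185.6971699 ] [278.24409177 181.41877025]
(0.454, 0.184) [279.22856072 184.86806262] [278.97858086 180.60254489]
(0.452, 0.178) [279.39482867 185.82411358] [279.14467064 181.54381569]
```

```bash
python3 -m pendant '0.095 -0.001 -0.005 0 0 0 0;0.095 -0.001 -0.005 0.02 0 0 0;0.095 -0.001 -0.005 0.04 0 0 0;0.095 -0.001 -0.005 0.055 0 0 0;0.095 -0.001 -0.005 0.065 0 0 0' 8;python3 -m pendant '0.095 0 0 0.006 0 0 0;0.095 0 0 0.011 0 0 0;0.095 0 0 0.011 0 0 0;0.05 0 0 0.011 0 0 0;0.05 0 0 0.011 0 0 0'
python3 - <<'E'
from h import *
s=robot.snapshot("scene")[:,:,::-1];cv2.imwrite("pics/s2.png",cv2.resize(s[130:230,230:350],None,fx=5,fy=5,interpolation=2))
o=robot.observe();print(o['tool_pos'],o['orientation'],o["contact_force"])
E
```

```text
time: 2.23
tool_pos: [0.4538, 0.1796, 0.0895]
orientation: [180.0, 0.0, -180.0]
contact_force: [-0.3, -0.4, -0.1]
opening: 0.095
grasp_force: 0.0
time: 2.65
tool_pos: [0.4545, 0.1797, 0.0797]
orientation: [180.0, 0.1, 180.0]
contact_force: [0.5, 0.2, 0.2]
opening: 0.0867
grasp_force: 0.0
[0.45447703 0.17966755 0.0796661 ] [1.79973938e+02 9.68049761e-02 1.79988280e+02] [0.1523654  0.01702134 1.08022554]
```

View pics/s2.png

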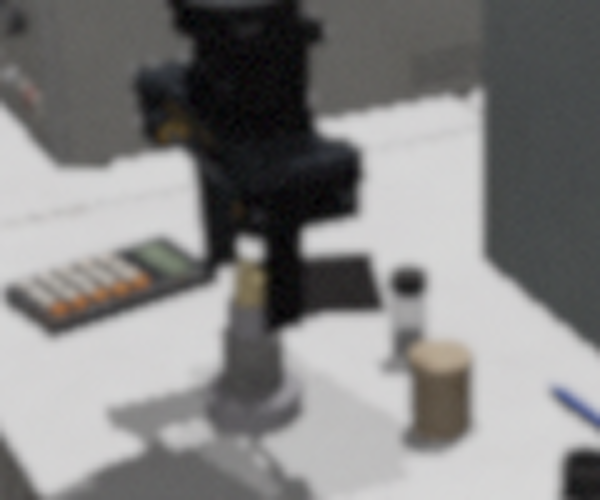

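The fingers straddle the weight, with tips at crop (220,265) and (285,325) and the body at about (252,295). It is centred, so I'll close.

```bash
for i in 1 2; do python3 -m pendant '0.025 0 0 0 0 0 0;0.025 0 0 0 0 0 0;0.025 0 0 0 0 0 0;0.025 0 0 0 0 0 0;0.025 0 0 0 0 0 0'; done;  python3 -m pendant '0.01 0 0 0 0 0 0;0.01 0 0 0 0 0 0;0.01 0 0 0 0 0 0;0.01 0 0 0 0 0 0;0.01 0 0 0 0 0 0' 15
```

```text
time: 3.12
tool_pos: [0.4538, 0.1794, 0.0787]
orientation: [180.0, 0.0, 180.0]
contact_force: [0.4, -0.1, 0.4]
opening: 0.0498
grasp_force: 0.0
time: 3.53
tool_pos: [0.4537, 0.1795, 0.0786]
orientation: [180.0, -0.0, 180.0]
contact_force: [0.1, 0.0, 0.3]
opening: 0.0256
grasp_force: 0.2
time: 3.95
tool_pos: [0.4537, 0.1795, 0.0786]
orientation: [-180.0, -0.0, 180.0]
contact_force: [-0.2, 0.6, -0.2]
opening: 0.019
grasp_force: 15.0
```

```bash
python3 -m pendant '0.01 0 0 -0.005 0 0 0;0.01 0 0 -0.02 0 0 0;0.01 0 0 -0.045 0 0 0;0.01 0 0 -0.07 0 0 0;0.01 0 0 -0.08 0 0 0'; python3 -m pendant '0.01 -0.007 -0.018 0 0 0 0;0.01 -0.019 -0.049 0 0 0 0;0.01 -0.031 -0.08 0 0 0 0;0.01 -0.043 -0.111 0 0 0 0;0.01 -0.055 -0.142 0 0 0 0';python3 -m pendant '0.01 -0.012 -0.031 0 0 0 0;0.01 -0.024 -0.062 0 0 0 0;0.01 -0.036 -0.093 0 0 0 0;0.01 -0.048 -0.124 0 0 0 0;0.01 -0.057 -0.147 0 0 0 0'; python3 -m pendant '0.01 -0.0045 -0.0105 0 0 0 0;0.01 -0.0045 -0.0105 0 0 0 0;0.01 -0.0045 -0.0105 0.03 0 0 0;0.01 -0.0045 -0.0105 0.06 0 0 0;0.01 -0.0045 -0.0105 0.09 0 0 0'; python3 -m pendant '0.01 0 0 0.02 0 0 0;0.01 0 0 0.033 0 0 0;0.01 0 0 0.038 0 0 0;0.01 0 0 0.038 0 0 0;0.01 0 0 0.038 0 0 0'
python3 - <<'E'
from h import *
s=robot.snapshot("scene")[:,:,::-1];cv2.imwrite("pics/s3.png",cv2.resize(s[180:290,290:430],None,fx=5,fy=5,interpolation=2))
o=robot.observe();print(o['tool_pos'],o['orientation'],o["contact_force"])
E
```

```text
time: 4.37
tool_pos: [0.4555, 0.1799, 0.1626]
orientation: [179.9, 0.3, 180.0]
contact_force: [0.1, 1.2, -0.1]
opening: 0.0188
grasp_force: 15.0
time: 4.78
tool_pos: [0.5088, 0.036, 0.1584]
orientation: [-180.0, -0.0, -180.0]
contact_force: [0.2, -0.3, -1.1]
opening: 0.0189
grasp_force: 15.0
time: 5.2
tool_pos: [0.566, -0.1121, 0.1582]
orientation: [-180.0, -0.0, 179.9]
contact_force: [-0.7, 0.5, -0.4]
opening: 0.019
grasp_force: 15.0
time: 5.62
tool_pos: [0.5702, -0.1187, 0.0682]
orientation: [180.0, 0.1, -180.0]
contact_force: [0.6, -0.4, -0.8]
opening: 0.0189
grasp_force: 15.0
time: 6.03
tool_pos: [0.571, -0.1198, 0.0318]
orientation: [-180.0, 0.1, -180.0]
contact_force: [-0.7, -0.3, -0.4]
opening: 0.0189
grasp_force: 15.0
[ 0.57150118 -0.12010935  0.0325048 ] [-1.79953138e+02  1.64415934e-01 -1.79992802e+02] [ 0.64821944  0.23533126 -0.30061711]
```

View pics/s3.png

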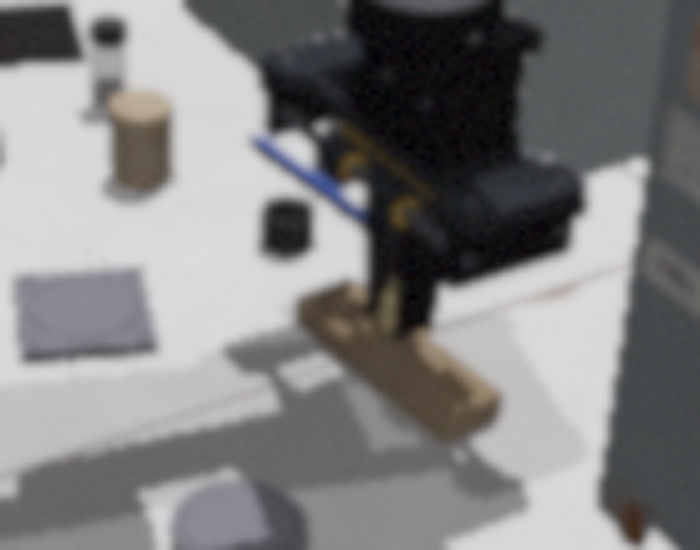

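The weight hangs over the block's middle, at crop (390,320). I'll lower it gently.

```bash
python3 -m pendant '0.01 0 0 0.004 0 0 0;0.01 0 0 0.007 0 0 0;0.01 0 0 0.009 0 0 0;0.01 0 0 0.0095 0 0 0;0.01 0 0 0.0095 0 0 0'; python3 -m pendant '0.01 0 0 0.001 0 0 0;0.01 0 0 0.001 0 0 0;0.01 0 0 0.001 0 0 0'
```

```text
time: 6.5
tool_pos: [0.57, -0.1201, 0.021]
orientation: [180.0, -0.0, 180.0]
contact_force: [-0.1, -0.2, -1.1]
opening: 0.019
grasp_force: 15.0
time: 6.75
tool_pos: [0.5704, -0.1202, 0.0206]
orientation: [-180.0, 0.0, 180.0]
contact_force: [-1.0, 1.2, 2.8]
opening: 0.0186
grasp_force: 15.0
```

```bash
python3 -m pendant '0.024 0 0 0 0 0 0;0.03 0 0 0 0 0 0;0.05 0 0 0 0 0 0;0.06 0 0 0 0 0 0;0.06 0 0 0 0 0 0';python3 -m pendant '0.06 0 0 0 0 0 0;0.06 0 0 -0.005 0 0 0;0.06 0 0 -0.03 0 0 0;0.06 0 0 -0.065 0 0 0;0.095 0 0 -0.1 0 0 0'; python3 -m pendant '0.095 0 0 -0.025 0 0 0;0.095 0.02 0.03 -0.025 0 0 0;0.095 0.033 0.062 -0.025 0 0 0;0.095 0.045 0.094 -0.025 0 0 0;0.095 0.058 0.126 -0.025 0 0 0'
python3 - <<'E'
from h import *
s=robot.snapshot("scene")[:,:,::-1];t=robot.snapshot("top")[:,:,::-1]
a=cv2.resize(s[180:280,310:430],None,fx=4,fy=4);b=cv2.resize(t[140:240,340:460],(480,400))
c=cv2.resize(s[160:225,240:320],(480,390))[:200];cv2.imwrite("pics/s4.png",cv2.resize(np.hstack([a,b]),(800,333)))
print(robot.observe()['tool_pos'])
h=cv2.cvtColor(np.ascontiguousarray(t),cv2.COLOR_BGR2HSV)
E
```

```text
time: 7.17
tool_pos: [0.5701, -0.12, 0.02]
orientation: [180.0, -0.0, 180.0]
contact_force: [-0.1, -0.2, 0.4]
opening: 0.0445
grasp_force: 0.0
time: 7.58
tool_pos: [0.5691, -0.1197, 0.1203]
orientation: [179.9, -0.2, 180.0]
contact_force: [0.5, -0.4, 0.0]
opening: 0.0627
grasp_force: 0.0
time: 8.0
tool_pos: [0.5117, 0.0069, 0.1459]
orientation: [180.0, 0.1, 179.9]
contact_force: [0.7, -0.6, 0.4]
opening: 0.0924
grasp_force: 0.0
[0.5105941  0.0091867  0.14537485]
```

View pics/s4.png

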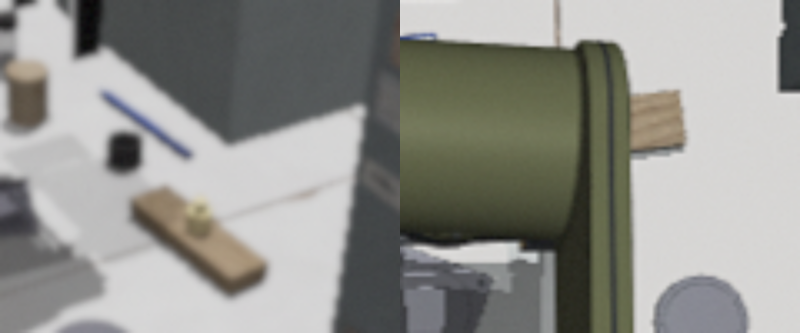

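The weight stands upright on the block. Next is the cap.

```bash
python3 -m pendant '0.095 0.0116 0.035 0 0 0 0;0.095 0.0232 0.07 0 0 0 0;0.095 0.0348 0.105 0 0 0 0;0.095 0.0464 0.14 0 0 0 0;0.095 0.058 0.174 0 0 0 0' 10;  python3 -m pendant '0.095 0 0 0 0 0 0;0.095 0 0 0 0 0 0;0.095 0 0 0.025 0 0 0;0.095 0 0 0.05 0 0 0;0.095 0 0 0.05 0 0 0'
python3 - <<'E'
from h import *
s=robot.snapshot("scene")[:,:,::-1];cv2.imwrite("pics/s5.png",cv2.resize(s[130:230,230:350],None,fx=5,fy=5,interpolation=2))
o=robot.observe();print(o['tool_pos'],proj("scene",o['tool_pos']))
E
```

```text
time: 8.52
tool_pos: [0.4541, 0.181, 0.1458]
orientation: [180.0, 0.1, 179.9]
contact_force: [0.2, 0.5, 0.4]
opening: 0.0947
grasp_force: 0.0
time: 8.93
tool_pos: [0.4516, 0.1776, 0.0905]
orientation: [-179.8, -0.5, 179.9]
contact_force: [-1.8, -1.4, -0.4]
opening: 0.0951
grasp_force: 0.0
[0.45269162 0.17802891 0.09263151] [279.56227351 184.96975766]
```

View pics/s5.png

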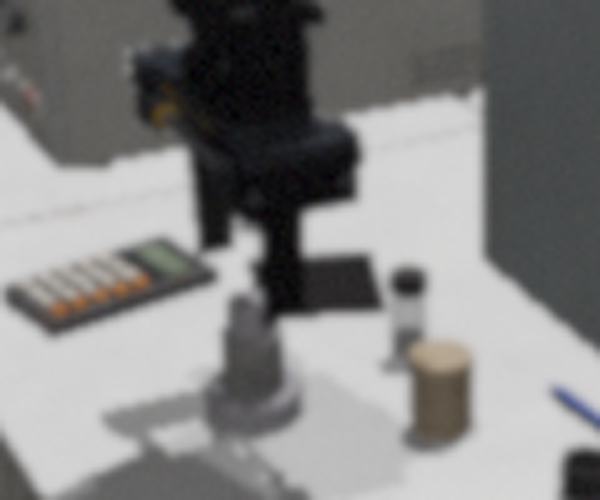

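Only the cap, plug and platen remain. The stack is undisturbed at crop (252,300–400), with the fingers either side of it. I'll descend and close on the cap.

```bash
python3 -m pendant '0.095 0 0 0.01 0 0 0;0.095 0 0 0.02 0 0 0;0.095 0 0 0.03 0 0 0;0.095 0 0 0.036 0 0 0;0.095 0 0 0.036 0 0 0';  for i in 1 2; do python3 -m pendant '0.04 0 0 0 0 0 0;0.04 0 0 0 0 0 0;0.04 0 0 0 0 0 0;0.04 0 0 0 0 0 0;0.04 0 0 0 0 0 0'; done
```

```text
time: 9.4
tool_pos: [0.4532, 0.1795, 0.0575]
orientation: [-180.0, -0.2, 180.0]
contact_force: [-0.7, -0.2, 0.2]
opening: 0.0951
grasp_force: 0.0
time: 9.82
tool_pos: [0.4546, 0.1801, 0.0596]
orientation: [180.0, 0.0, 180.0]
contact_force: [-0.2, 0.2, -0.2]
opening: 0.0672
grasp_force: 0.0
time: 10.23
tool_pos: [0.4543, 0.1799, 0.0592]
orientation: [-180.0, 0.0, 180.0]
contact_force: [0.6, -0.7, -0.1]
opening: 0.0402
grasp_force: 0.0
```

```bash
python3 -m pendant '0.03 0 0 0 0 0 0;0.03 0 0 0 0 0 0;0.03 0 0 0 0 0 0;0.02 0 0 0 0 0 0;0.02 0 0 0 0 0 0' 10;python3 -m pendant '0.02 0 0 0 0 0 0;0.02 0 0 0 0 0 0;0.02 0 0 0 0 0 0' 18
```

```text
time: 10.65
tool_pos: [0.4544, 0.18, 0.0593]
orientation: [-180.0, 0.0, 180.0]
contact_force: [0.7, 1.1, 1.2]
opening: 0.0288
grasp_force: 10.0
time: 10.9
tool_pos: [0.4544, 0.18, 0.0593]
orientation: [-180.0, 0.0, 180.0]
contact_force: [0.4, 1.1, 2.0]
opening: 0.0286
grasp_force: 18.0
```

```bash
python3 -m pendant '0.02 0 0 -0.003 0 0 0;0.02 0 0 -0.015 0 0 0;0.02 0 0 -0.035 0 0 0;0.02 0 0 -0.06 0 0 0;0.02 0 0 -0.075 0 0 0'
python3 - <<'E'
from h import *
s=robot.snapshot("scene")[:,:,::-1];cv2.imwrite("pics/s6.png",cv2.resize(s[130:230,230:350],None,fx=5,fy=5,interpolation=2))
E
python3 -m pendant '0.02 0.001 -0.02 0 0 0 0;0.02 0.003 -0.055 0 0 0 0;0.02 0.005 -0.093 0 0 0 0;0.02 0.007 -0.131 0 0 0 0;0.02 0.009 -0.169 0 0 0 0'; python3 -m pendant '0.02 0.002 -0.038 0 0 0 0;0.02 0.004 -0.076 0 0 0 0;0.02 0.006 -0.114 0 0 0 0;0.02 0.008 -0.15 0 0 0 0;0.02 0.0085 -0.18 0 0 0 0'; python3 -m pendant '0.02 0 -0.021 0 0 0 0;0.02 0 -0.021 0 0 0 0;0.02 0 -0.021 0.025 0 0 0;0.02 0 -0.021 0.055 0 0 0;0.02 0 -0.021 0.08 0 0 0'; python3 -m pendant '0.02 0 0 0.015 0 0 0;0.02 0 0 0.027 0 0 0;0.02 0 0 0.034 0 0 0;0.02 0 0 0.034 0 0 0;0.02 0 0 0.034 0 0 0'
python3 - <<'E'
from h import *
s=robot.snapshot("scene")[:,:,::-1];
a=cv2.imread("pics/s6.png")[:, :400];b=cv2.resize(s[230:330,280:360],(400,500));cv2.imwrite("pics/s7.png",np.hstack([a,b]))
print(robot.observe()['tool_pos'])
E
```

```text
time: 11.32
tool_pos: [0.4549, 0.1801, 0.137]
orientation: [180.0, 0.1, 180.0]
contact_force: [0.7, -0.2, -0.7]
opening: 0.0288
grasp_force: 18.0
time: 11.78
tool_pos: [0.4444, 0.0096, 0.134]
orientation: [-180.0, -0.0, -180.0]
contact_force: [-0.1, -0.5, -1.5]
opening: 0.0287
grasp_force: 18.0
time: 12.2
tool_pos: [0.4356, -0.1713, 0.134]
orientation: [-180.0, -0.0, 179.9]
contact_force: [0.2, 0.3, -0.4]
opening: 0.0285
grasp_force: 18.0
time: 12.62
tool_pos: [0.4363, -0.1895, 0.053]
orientation: [180.0, -0.0, 180.0]
contact_force: [0.2, 0.7, -1.7]
opening: 0.0286
grasp_force: 18.0
time: 13.03
tool_pos: [0.437, -0.19, 0.0206]
orientation: [-180.0, 0.0, -180.0]
contact_force: [0.2, 0.2, -0.7]
opening: 0.0286
grasp_force: 18.0
[ 0.43752641 -0.19033472  0.02125287]
```

View pics/s7.png

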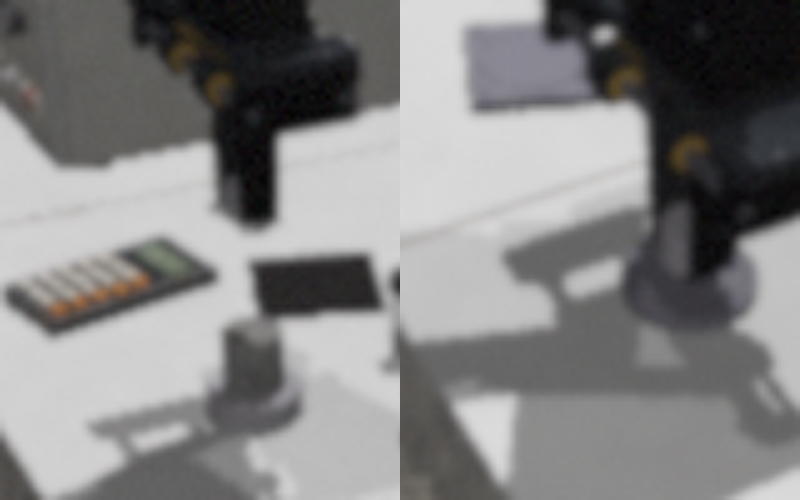

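The left half shows the plug and platen left standing cleanly. The right half shows the cap held over the round rest at (690,260). I'll lower it.

```bash
python3 -m pendant '0.02 0 0 0.004 0 0 0;0.02 0 0 0.007 0 0 0;0.02 0 0 0.0085 0 0 0;0.02 0 0 0.0085 0 0 0;0.02 0 0 0.0085 0 0 0'; python3 -m pendant '0.02 0 0 0.001 0 0 0;0.02 0 0 0.001 0 0 0;0.02 0 0 0.001 0 0 0'
```

```text
time: 13.5
tool_pos: [0.4366, -0.19, 0.0117]
orientation: [180.0, -0.0, 180.0]
contact_force: [-0.4, 0.2, -1.4]
opening: 0.0286
grasp_force: 18.0
time: 13.75
tool_pos: [0.4369, -0.1902, 0.0113]
orientation: [-180.0, 0.0, 180.0]
contact_force: [-2.9, 2.8, 5.4]
opening: 0.0282
grasp_force: 18.0
```

```bash
python3 -m pendant '0.034 0 0 0 0 0 0;0.04 0 0 0 0 0 0;0.06 0 0 0 0 0 0;0.065 0 0 0 0 0 0;0.065 0 0 0 0 0 0';python3 -m pendant '0.065 0 0 0 0 0 0;0.065 0 0 -0.005 0 0 0;0.065 0 0 -0.03 0 0 0;0.065 0 0 -0.065 0 0 0;0.095 0 0 -0.1 0 0 0'; python3 -m pendant '0.095 0 0 -0.02 0 0 0;0.095 -0.001 0.035 -0.02 0 0 0;0.095 -0.003 0.072 -0.02 0 0 0;0.095 -0.005 0.11 -0.02 0 0 0;0.095 -0.007 0.148 -0.02 0 0 0';python3 -m pendant '0.095 -0.002 0.037 0 0 0 0;0.095 -0.004 0.075 0 0 0 0;0.095 -0.006 0.113 0 0 0 0;0.095 -0.008 0.15 0 0 0 0;0.095 -0.009 0.188 0 0 0 0';python3 -m pendant '0.095 -0.0015 0.0335 0 0 0 0;0.095 -0.0015 0.034 0 0 0 0;0.095 -0.0015 0.034 0 0 0 0'
python3 - <<'E'
from h import *
s=robot.snapshot("scene")[:,:,::-1];
a=cv2.resize(s[150:230,230:310],(400,400));b=cv2.resize(s[250:330,300:380],(400,400));cv2.imwrite("pics/s8.png",np.hstack([a,b]))
o=robot.observe();print(o['tool_pos'])
E
```

```text
time: 14.17
tool_pos: [0.4366, -0.19, 0.0105]
orientation: [180.0, -0.0, 180.0]
contact_force: [0.5, 0.2, -0.3]
opening: 0.0546
grasp_force: 0.0
time: 14.58
tool_pos: [0.4356, -0.1894, 0.111]
orientation: [179.9, -0.1, 180.0]
contact_force: [0.8, -0.7, 0.1]
opening: 0.0679
grasp_force: 0.0
time: 15.0
tool_pos: [0.4437, -0.0408, 0.1315]
orientation: [-180.0, 0.1, 179.9]
contact_force: [0.9, -0.4, 0.4]
opening: 0.0939
grasp_force: 0.0
time: 15.42
tool_pos: [0.4526, 0.1479, 0.1313]
orientation: [180.0, 0.1, 180.0]
contact_force: [0.7, -1.5, -0.4]
opening: 0.0949
grasp_force: 0.0
time: 15.67
tool_pos: [0.4541, 0.1813, 0.1309]
orientation: [-180.0, 0.0, -179.8]
contact_force: [-0.0, -0.7, -0.2]
opening: 0.095
grasp_force: 0.0
[0.45407846 0.18018771 0.13076217]
```

View pics/s8.png

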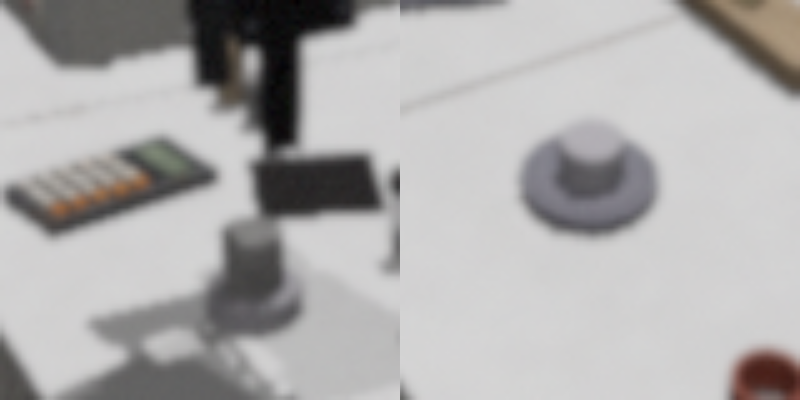

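The cap is centred on the round rest, and the plug stands ready under the fingers.

```bash
python3 -m pendant '0.095 0 0 0.025 0 0 0;0.095 0 0 0.05 0 0 0;0.095 0 0 0.075 0 0 0;0.095 0 0 0.092 0 0 0;0.095 0 0 0.101 0 0 0' 10;  for i in 1 2; do python3 -m pendant '0.046 0 0 0 0 0 0;0.046 0 0 0 0 0 0;0.046 0 0 0 0 0 0;0.046 0 0 0 0 0 0;0.046 0 0 0 0 0 0'; done; python3 -m pendant '0.037 0 0 0 0 0 0;0.037 0 0 0 0 0 0;0.03 0 0 0 0 0 0;0.03 0 0 0 0 0 0;0.03 0 0 0 0 0 0' 10;python3 -m pendant '0.03 0 0 0 0 0 0;0.03 0 0 0 0 0 0;0.03 0 0 0 0 0 0' 20
```

```text
time: 16.13
tool_pos: [0.4525, 0.1779, 0.0271]
orientation: [-179.9, -0.2, 179.8]
contact_force: [0.3, -0.5, 0.2]
opening: 0.095
grasp_force: 0.0
time: 16.55
tool_pos: [0.4554, 0.1801, 0.0311]
orientation: [180.0, 0.1, 180.0]
contact_force: [-0.3, -0.7, 0.2]
opening: 0.0668
grasp_force: 0.0
time: 16.97
tool_pos: [0.4542, 0.18, 0.0297]
orientation: [-180.0, -0.0, 180.0]
contact_force: [-0.4, 0.1, -1.3]
opening: 0.0461
grasp_force: 0.0
time: 17.38
tool_pos: [0.4543, 0.18, 0.0297]
orientation: [180.0, 0.0, 180.0]
contact_force: [0.6, 0.1, -0.7]
opening: 0.0375
grasp_force: 10.0
time: 17.63
tool_pos: [0.4542, 0.1799, 0.0296]
orientation: [-180.0, -0.0, 180.0]
contact_force: [0.8, 1.2, -0.2]
opening: 0.0376
grasp_force: 20.0
```

```bash
python3 -m pendant '0.03 0 0 -0.003 0 0 0;0.03 0 0 -0.015 0 0 0;0.03 0 0 -0.035 0 0 0;0.03 0 0 -0.06 0 0 0;0.03 0 0 -0.08 0 0 0'; python3 -m pendant '0.03 0.001 -0.025 0 0 0 0;0.03 0.002 -0.06 0 0 0 0;0.03 0.003 -0.1 0 0 0 0;0.03 0.004 -0.14 0 0 0 0;0.03 0.005 -0.17 0 0 0 0'; python3 -m pendant '0.03 0 -0.014 0 0 0 0;0.03 0 -0.014 0 0 0 0;0.03 0 -0.014 0.025 0 0 0;0.03 0 -0.014 0.05 0 0 0;0.03 0 -0.014 0.07 0 0 0'; python3 -m pendant '0.03 0 0 0.009 0 0 0;0.03 0 0 0.014 0 0 0;0.03 0 0 0.014 0 0 0;0.03 0 0 0.014 0 0 0'
python3 - <<'E'
from h import *
s=robot.snapshot("scene")[:,:,::-1];
a=cv2.resize(s[150:230,230:310],(400,400));b=cv2.resize(s[190:270,260:340],(400,400));cv2.imwrite("pics/s9.png",np.hstack([a,b]))
print(robot.observe()['tool_pos'])
E
```

```text
time: 18.05
tool_pos: [0.4545, 0.1799, 0.1118]
orientation: [-180.0, 0.1, 180.0]
contact_force: [1.0, -0.5, -1.2]
opening: 0.0374
grasp_force: 20.0
time: 18.47
tool_pos: [0.449, 0.0076, 0.1108]
orientation: [-179.9, 0.1, 180.0]
contact_force: [1.7, -0.2, -0.8]
opening: 0.0378
grasp_force: 20.0
time: 18.88
tool_pos: [0.4491, -0.0035, 0.0392]
orientation: [180.0, 0.0, 180.0]
contact_force: [-0.4, 0.9, -1.5]
opening: 0.0375
grasp_force: 20.0
time: 19.22
tool_pos: [0.4501, -0.0038, 0.0267]
orientation: [-180.0, 0.1, -180.0]
contact_force: [0.2, -0.2, -1.3]
opening: 0.0375
grasp_force: 20.0
[ 0.45038471 -0.00394131  0.02707308]
```

View pics/s9.png

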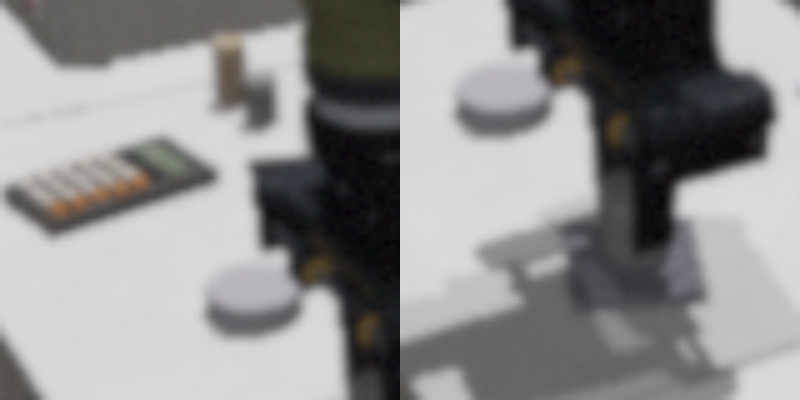

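The plug is above the middle of the square rest, at (635,260), and the platen lies alone. I'll lower the plug.

```bash
python3 -m pendant '0.03 0 0 0.003 0 0 0;0.03 0 0 0.005 0 0 0;0.03 0 0 0.0055 0 0 0;0.03 0 0 0.0055 0 0 0'; python3 -m pendant '0.03 0 0 0.001 0 0 0;0.03 0 0 0.001 0 0 0;0.03 0 0 0.001 0 0 0'
```

```text
time: 19.6
tool_pos: [0.4492, -0.0041, 0.0202]
orientation: [180.0, 0.0, 180.0]
contact_force: [-0.4, -0.2, -1.8]
opening: 0.0378
grasp_force: 20.0
time: 19.85
tool_pos: [0.4495, -0.0041, 0.0196]
orientation: [-180.0, 0.0, 180.0]
contact_force: [-1.4, -0.0, 2.6]
opening: 0.0375
grasp_force: 20.0
```

```bash
python3 -m pendant '0.042 0 0 0 0 0 0;0.05 0 0 0 0 0 0;0.07 0 0 0 0 0 0;0.075 0 0 0 0 0 0;0.075 0 0 0 0 0 0';python3 -m pendant '0.075 0 0 0 0 0 0;0.075 0 0 -0.005 0 0 0;0.075 0 0 -0.03 0 0 0;0.075 0 0 -0.065 0 0 0;0.095 0 0 -0.1 0 0 0'; python3 -m pendant '0.095 -0.001 0.035 0 0 0 0;0.095 -0.002 0.07 0 0 0 0;0.095 -0.003 0.11 0 0 0 0;0.095 -0.004 0.15 0 0 0 0;0.095 -0.005 0.184 0 0 0 0';python3 -m pendant '0.095 0 0 0 0 0 0;0.095 0 0 0 0 0 0;0.095 0 0 0.03 0 0 0;0.095 0 0 0.06 0 0 0;0.095 0 0 0.06 0 0 0'
python3 - <<'E'
from h import *
s=robot.snapshot("scene")[:,:,::-1];
a=cv2.resize(s[150:230,230:310],(400,400));b=cv2.resize(s[190:270,260:340],(400,400));cv2.imwrite("pics/s10.png",np.hstack([a,b]))
o=robot.observe();print(o['tool_pos'])
E
```

```text
time: 20.27
tool_pos: [0.4492, -0.0041, 0.0191]
orientation: [180.0, -0.0, 180.0]
contact_force: [0.3, 0.5, 0.1]
opening: 0.0631
grasp_force: 0.0
time: 20.68
tool_pos: [0.448, -0.0039, 0.1196]
orientation: [180.0, -0.2, 180.0]
contact_force: [2.0, -0.5, 1.1]
opening: 0.0781
grasp_force: 0.0
time: 21.1
tool_pos: [0.4541, 0.1822, 0.12]
orientation: [180.0, 0.1, 180.0]
contact_force: [0.5, -0.1, 0.3]
opening: 0.095
grasp_force: 0.0
time: 21.52
tool_pos: [0.4499, 0.1777, 0.0537]
orientation: [-179.8, -0.6, 179.9]
contact_force: [-1.6, -0.2, -1.6]
opening: 0.095
grasp_force: 0.0
[0.45139711 0.17813223 0.05616673]
```

View pics/s10.png

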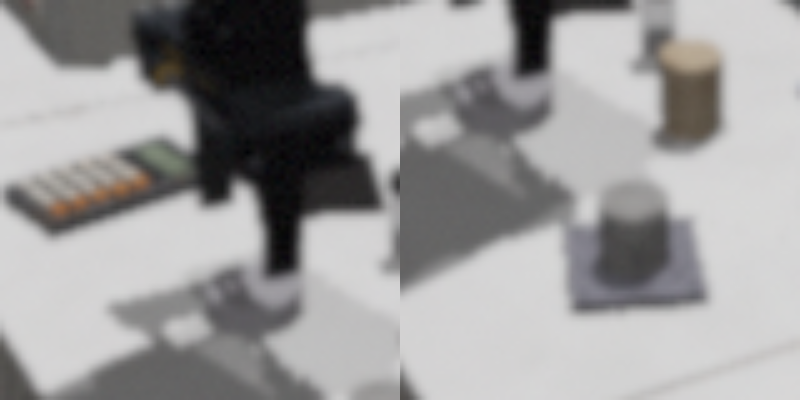

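The plug stands well on its rest, and the fingers straddle the platen. I'll descend close to the bench and grip firmly.

```bash
python3 -m pendant '0.095 0 0 0.01 0 0 0;0.095 0 0 0.02 0 0 0;0.095 0 0 0.03 0 0 0;0.095 0 0 0.04 0 0 0;0.095 0 0 0.045 0 0 0' 10;python3 -m pendant '0.095 0 0 0.003 0 0 0;0.095 0 0 0.006 0 0 0;0.095 0 0 0.009 0 0 0;0.095 0 0 0.009 0 0 0;0.08 0 0 0.009 0 0 0'; python3 -m pendant '0.065 0 0 0 0 0 0;0.065 0 0 0 0 0 0;0.065 0 0 0 0 0 0;0.065 0 0 0 0 0 0;0.065 0 0 0 0 0 0'; python3 -m pendant '0.058 0 0 0 0 0 0;0.055 0 0 0 0 0 0;0.05 0 0 0 0 0 0;0.05 0 0 0 0 0 0;0.05 0 0 0 0 0 0' 10;python3 -m pendant '0.05 0 0 0 0 0 0;0.05 0 0 0 0 0 0;0.05 0 0 0 0 0 0' 40
```

```text
time: 21.98
tool_pos: [0.4537, 0.1797, 0.0129]
orientation: [-180.0, -0.1, 180.0]
contact_force: [-0.7, -0.5, 0.2]
opening: 0.0952
grasp_force: 0.0
time: 22.4
tool_pos: [0.4543, 0.18, 0.0052]
orientation: [180.0, 0.0, 180.0]
contact_force: [0.2, -0.5, 0.0]
opening: 0.0922
grasp_force: 0.0
time: 22.82
tool_pos: [0.4544, 0.1804, 0.0054]
orientation: [179.9, 0.0, 180.0]
contact_force: [0.3, 2.4, 0.0]
opening: 0.066
grasp_force: 1.1
time: 23.23
tool_pos: [0.4544, 0.1802, 0.0053]
orientation: [180.0, 0.0, 180.0]
contact_force: [-0.2, 2.3, 1.0]
opening: 0.0583
grasp_force: 10.0
time: 23.48
tool_pos: [0.4544, 0.1802, 0.0054]
orientation: [180.0, 0.0, 180.0]
contact_force: [-0.1, 2.9, 1.1]
opening: 0.058
grasp_force: 40.0
```

```bash
python3 -m pendant '0.05 0 0 -0.003 0 0 0;0.05 0 0 -0.01 0 0 0;0.05 0 0 -0.025 0 0 0;0.05 0 0 -0.045 0 0 0;0.05 0 0 -0.065 0 0 0'; python3 -m pendant '0.05 0 0 -0.01 0 0 0;0.05 0 0 -0.015 0 0 0;0.05 -0.012 0.016 -0.015 0 0 0;0.05 -0.027 0.036 -0.015 0 0 0;0.05 -0.042 0.056 -0.015 0 0 0'; python3 -m pendant '0.05 -0.015 0.02 0 0 0 0;0.05 -0.03 0.04 0 0 0 0;0.05 -0.045 0.06 0 0 0 0;0.05 -0.056 0.075 0 0 0 0;0.05 -0.06 0.08 0 0 0 0';python3 -m pendant '0.05 0 0 0 0 0 0;0.05 0 0 0 0 0 0;0.05 0 0 0.015 0 0 0;0.05 0 0 0.035 0 0 0;0.05 0 0 0.05 0 0 0'
python3 - <<'E'
from h import *
s=robot.snapshot("scene")[:,:,::-1];t=robot.snapshot("top")[:,:,::-1]
a=cv2.resize(s[140:220,250:330],(400,400));b=cv2.resize(t[150:230,165:245],(400,400));cv2.imwrite("pics/s11.png",np.hstack([a,b]))
o=robot.observe();print(o['tool_pos']);print(ray("top",(207.4,190.4),.005))
E
```

```text
time: 23.9
tool_pos: [0.4528, 0.179, 0.0697]
orientation: [-179.9, -0.2, 180.0]
contact_force: [0.7, -0.4, -3.2]
opening: 0.0581
grasp_force: 40.0
time: 24.32
tool_pos: [0.4958, 0.2358, 0.084]
orientation: [-179.9, -0.1, 179.9]
contact_force: [-1.1, 0.0, -2.3]
opening: 0.0584
grasp_force: 40.0
time: 24.73
tool_pos: [0.5568, 0.3173, 0.0837]
orientation: [-180.0, -0.1, -180.0]
contact_force: [-0.5, -1.1, -3.5]
opening: 0.0581
grasp_force: 40.0
time: 25.15
tool_pos: [0.5549, 0.3146, 0.033]
orientation: [-179.9, -0.1, 179.9]
contact_force: [-0.4, -0.3, -3.9]
opening: 0.0577
grasp_force: 40.0
[0.5525267  0.31361341 0.03013063]
[0.55514674 0.31481272 0.005     ]
```

View pics/s11.png

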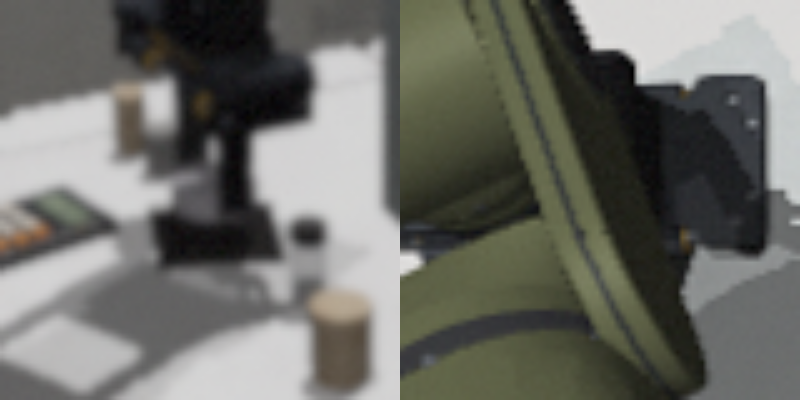

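The platen hangs level over the mat, at crop (200,195). I'll lower it.

```bash
python3 -m pendant '0.05 0 0 0.008 0 0 0;0.05 0 0 0.015 0 0 0;0.05 0 0 0.02 0 0 0;0.05 0 0 0.022 0 0 0;0.05 0 0 0.022 0 0 0';python3 -m pendant '0.05 0 0 0.001 0 0 0;0.05 0 0 0.0015 0 0 0;0.05 0 0 0.0015 0 0 0'
```

```text
time: 25.67
tool_pos: [0.5561, 0.3158, 0.0127]
orientation: [-180.0, -0.0, 180.0]
contact_force: [0.1, 0.0, -4.2]
opening: 0.0581
grasp_force: 40.0
time: 25.92
tool_pos: [0.5566, 0.3161, 0.0121]
orientation: [180.0, 0.0, 180.0]
contact_force: [-0.5, 0.5, -3.1]
opening: 0.0582
grasp_force: 40.0
```

```bash
python3 -m pendant '0.05 0 0 0.001 0 0 0;0.05 0 0 0.001 0 0 0;0.05 0 0 0.001 0 0 0';python3 -m pendant '0.05 0 0 0.001 0 0 0;0.05 0 0 0.001 0 0 0;0.05 0 0 0.001 0 0 0'
```

```text
time: 26.17
tool_pos: [0.5563, 0.3159, 0.0107]
orientation: [180.0, 0.0, 180.0]
contact_force: [-0.2, -0.8, -2.8]
opening: 0.0579
grasp_force: 40.0
time: 26.42
tool_pos: [0.5565, 0.316, 0.0104]
orientation: [180.0, 0.0, 180.0]
contact_force: [-0.9, -0.0, 1.8]
opening: 0.0578
grasp_force: 40.0
```

Touching, so I'll release, lift and back away for a final look.

```bash
python3 -m pendant '0.065 0 0 0 0 0 0;0.075 0 0 0 0 0 0;0.09 0 0 0 0 0 0;0.095 0 0 0 0 0 0;0.095 0 0 0 0 0 0';python3 -m pendant '0.095 0 0 0 0 0 0;0.095 0 0 -0.005 0 0 0;0.095 0 0 -0.03 0 0 0;0.095 0 0 -0.065 0 0 0;0.095 0 0 -0.1 0 0 0'; python3 -m pendant '0.095 0 0 -0.03 0 0 0;0.095 0 0 -0.07 0 0 0;0.095 0.035 0 -0.1 0 0 0;0.095 0.07 0.015 -0.1 0 0 0;0.095 0.105 0.03 -0.1 0 0 0';python3 -m pendant '0.095 0.03 0.02 0 0 0 0;0.095 0.06 0.04 0 0 0 0;0.095 0.09 0.06 0 0 0 0;0.095 0.12 0.08 0 0 0 0;0.095 0.12 0.08 0 0 0 0'
python3 - <<'E'
from h import *
t=robot.snapshot("top")[:,:,::-1]
cv2.imwrite("pics/s12.png",cv2.resize(t[140:280,140:450],None,fx=2.58,fy=2.58,interpolation=2))
E
```

```text
time: 26.83
tool_pos: [0.5565, 0.316, 0.0098]
orientation: [180.0, 0.0, 180.0]
contact_force: [0.2, -0.6, -0.3]
opening: 0.086
grasp_force: 0.0
time: 27.25
tool_pos: [0.5553, 0.3154, 0.1097]
orientation: [-179.9, -0.2, 180.0]
contact_force: [0.5, 0.3, 1.2]
opening: 0.0951
grasp_force: 0.0
time: 27.67
tool_pos: [0.4519, 0.3466, 0.214]
orientation: [179.8, 0.3, 179.8]
contact_force: [0.2, 0.5, -1.0]
opening: 0.0947
grasp_force: 0.0
time: 28.08
tool_pos: [0.327, 0.4285, 0.2102]
orientation: [179.9, -0.1, -179.7]
contact_force: [0.2, -0.7, 0.1]
opening: 0.0949
grasp_force: 0.0
```

View pics/s12.png

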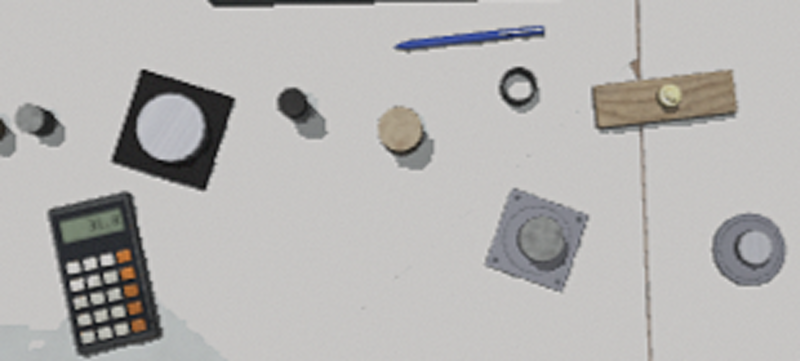

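All four pieces are on their places: platen (171,128), plug (543,238), cap (754,247) and weight (669,97). The spare plug is unmoved at (400,130).

```bash
python3 -m pendant '0.095 0 0 0 0 0 0;0.095 0 0 0 0 0 0;0.095 0 0 0 0 0 0' >/dev/null; python3 -c "
from workcell import robot;print(robot.job_done())"
```

```text
the job is handed in; nothing more can be done
None
```

The stack is down: in the last top view the brass weight, cap, plug and platen each stand on their own place, released, with the spare plug unmoved; the job was handed in at about 28 s, and the hand-in returned no verdict.

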